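Ready the dispensing cartridge over the open housing

TASK

One terminal housing on the perforated tray is still open and is next to be filled. Draw the dispensing cartridge out of its slanted rest, turn it upright with the needle pointing straight down, and bring the needle tip about 15 mm above the middle of the open housing's well without touching it. Finish while still holding it steady there in the gripper, and leave the housings, the mug and the meter where they stand.

Things in the scene. Friction and masses are not known exactly. Their poses are not given: they have to be found in the camera images.
- cartridge_grip (a point): Middle of the bare amber barrel of the dispensing cartridge, on its axis: the place to grip (22 mm diameter, bare for 30 mm towards the needle and 37 mm towards the cap). z runs along the cartridge from needle to cap. Loose in the slanted rest, cap end up, leaning about 45 degrees (within 5) from vertical. About 90 g; it balances about 20 mm from here towards the needle.
- needle_tip (a point): End of the cartridge's needle (3 mm thick), on the cartridge's axis 129 mm from cartridge_grip. Its z axis points from needle to cap.
- holder_mouth (a point): Centre of the upper mouth of the slanted rest's tube, 100 mm above the bench; the collar rests on it. Rest fixed: base 130 x 90 x 10 mm, aluminium tube 36 mm outside, 25 mm bore, 50 mm long, open at both ends, leaning 45 degrees. x is level, the way the upper end leans; z up. The cartridge draws out along (1,0,1)/sqrt(2) and is free after 95 mm.
- well (a point): Middle of the well's open top in the one open housing (white inside showing, no black cap), level with its top face, 33 mm above the bench. Housing: loose grey block 60 x 36 x 30 mm (x, y, z), 70 g; well 26 x 24 mm, 23 mm deep. Studs, copper at +x, steel at -x, 21.5 mm from the middle, stand 14 mm above the top face. z up.
- tray: Perforated steel tray, fixed, 110 x 220 mm with a rim 10 mm high, origin under its centre; the three housings stand on its 3 mm floor in a row along its y axis, 68 mm apart, the open one in any of the three places.
- capped_a: Finished housing, same block and studs as the open one but closed by a flat black cap, 34 mm high without studs (44 mm with); loose, leave alone. Origin under its centre.
- capped_b: The other finished housing with a black cap, same as capped_a; leave alone.
- open_housing: The open housing as a body, origin under its centre, 30 mm below the well point. Loose; leave where it stands.
- mug: Steel mug 80 mm across, 75 mm high, with spare metal barrels standing in it up to 140 mm high; loose, leave alone. Origin under its centre.
- meter: Orange hand-held gas meter lying flat, 125 x 68 x 30 mm; loose, leave alone. Origin under its centre.
- cartridge: The cartridge: origin on its axis under the collar, 36 mm below cartridge_grip, z towards the cap. Along z (mm): steel needle -93 to -66, red nose to -50, white barrel 22 across to 0 (inside the rest's tube at the start), black collar 32 across to 6, amber barrel 22 across to 73, green cap 26 across to 85.
Not all that is in view belongs to the job. What is meant by the cartridge is not yellow, and is the larger of those in its own colour. Leave any red or turquoise look-alike of the open_housing alone.

How it is judged (in metres and radians):
On the way:
1. the cartridge is drawn out of the rest and carried by the fingers, clear of the rest (contact force between the fingers and cartridge above 0.5 N and distance between cartridge_grip and holder_mouth above 0.125 m), for 0.1 s.
At the end, for the whole second after the job is handed in: The gripper still holds the cartridge, needle down and upright within 11 degrees, at rest, its tip 4 to 30 mm above the rim of the open housing's well and within 10 mm of the well's middle seen from above, touching nothing but the fingers; the open housing stands within 15 mm of where it was (contact force between the fingers and cartridge above 0.5 N and angle between needle_tip's own z axis and vertical below 0.2 rad and horizontal distance between needle_tip and well below 0.01 m and z of needle_tip in the frame of well between 0.004 and 0.03 m and angle between well's own z axis and vertical below 0.1 rad and linear speed of cartridge below 0.02 m/s and contact force between cartridge and open_housing below 0.05 N and distance of open_housing from where it was at the start of the episode below 0.015 m); the arm keeps its last pose, push and grip.
It fails at once if a bystander (capped housing, mug, meter) or the open housing is shifted by more than 20 mm (distance of any of capped_a, capped_b, open_housing, mug, meter from where it was at the start of the episode above 0.02 m).
It fails at once if the needle or cartridge is pressed against the open housing with more than 3 N (contact force between cartridge and open_housing above 3 N).
It also fails if it takes over 38 s, if anything falls off the work surface, if the arm or the gripper's body presses on something with over 40 N, if the wrist force passes 120 N, or if a joint passes its speed limit or range.

ROBOT

A 6-joint arm with a two-finger parallel gripper is mounted at the origin on the work surface. World frame = base frame: x ahead of the robot, y to its left, z up, the work surface at z = 0. Lengths are in mm, angles in rad, forces in N, time in s.
With the tool pointing down it reaches from about 400 to 925 mm from the base axis. Payload 12.5 kg.
Tool frame: the origin (TCP) lies at the centre of the arm's flange, where the gripper is bolted on; the fingertips stand 190 mm ahead of it and the grasp point (between the pads) lies 171 mm ahead of it; z points along the fingers, y is the direction in which the jaws open and shut (so a half turn about z gives the same grasp; the last joint's range is limited). The gripper opens to 95 mm and grips with 3 to 60 N. Pads are 20 mm wide; open, the fingers measure 119 mm over their backs; the gripper's body (75 mm by 180 mm) begins 59 mm behind the grasp point.
Start: joints at [1.241, 0.491, 1.559, -0, 1.092, -0.106], TCP at [138.686, 609.419, 404.761] pointing down, gripper open.
Joint ranges: [-3.1, 3.1], [-0.84, 2.19], [0.05, 2.79], [-1.13, 4.28], [0.06, 2.93], [-2.69, 2.69]. Speed limits (rad/s): [2.22, 2.22, 2.79, 3.14, 3.14, 3.14].

INTERFACE

Orientations are given as [roll, pitch, yaw] about the fixed x, y, z axes, in that order (R = Rz(yaw) Ry(pitch) Rx(roll)).
In Python, from cell import env gives the robot as it stands.
- The arm moves only by the shell command python3 -m pendant 'ROWS'. ROWS is JSON, a list of rows, each an object of numbers: "x", "y", "z": the shift along the tool's x, y, z in units of 150 mm (1.0 is 150 mm); "rx", "ry", "rz": the turn, a rotation vector about the tool's x, y, z in units of 45 degrees (1.0 is 45 degrees); "jaw": the opening, from 0 (shut) to 1 (fully open). In form: [{"x": .., "y": .., "z": .., "rx": .., "ry": .., "rz": .., "jaw": ..}, ...]. A call has 1 to 10 rows; each row is the pose to reach, as a shift and turn from the pose commanded when the call began, along the tool's axes at that moment; what a row does not reach only later rows make up. A row lasts 1/8 s, in which the tool goes at most 62.5 mm and 10.7 degrees, less where a joint would pass 70% of its speed; a pose out of reach is approached as far as the arm can. A call with a number of a shift or a turn outside -1 to 1 is refused whole. A call with a gripper value outside its range is refused whole. The fingers move at their own pace and stop on an object; the grip force is fixed at half the most. Time passes only in rows, so rows that repeat a pose let the fingers close. It gives the time, the measured TCP pose, the force and the opening at its end, in the units of the state.
- env.state(): the state, without advancing time (a new reading comes with each control period).
- env.read_camera(name): name is "scene" or "side" or "wrist"; returns a dict with "img" (480x640x3 uint8, red, green, blue), "fx", "fy", "cx", "cy" (pixels), "rvec" (rotation vector, rad) and "tvec" (3), from world to camera coordinates, as OpenCV has them. Camera axes: x right, y down, z forward; pixel columns grow to the right and rows downward; lengths in mm; the calibration is good to about 2 mm. A picture is of the moment at which its call begins. There is no depth.
- env.job_done(): hands the job in, once; it reports no verdict.
The state is a dict: "t": time; "joints": joint angles; "qvel": joint speeds; "tau": joint torques, N m; "eef_pos": TCP position; "tcp_rot": TCP orientation; "ft_force": force on the tool from outside, world axes, zero at the start; "moment": the same for the moment, N m; "opening": opening from 0.0 (shut) to 1.0 (fully open).
Only numpy, scipy, OpenCV 4.12 (cv2) and the standard library are available. Lean on these libraries where they do the work, as an engineer would, in place of code of your own. Each camera call takes 0.05 s, during which the arm holds its last target.

## Working session

There is one attempt and no reset: what is moved stays moved. The work goes in short steps, Python scripts to look and compute and a shell command to move; the robot and the scene stay as the last step left them, time stands still between calls to the robot, and variables do not carry over. Pictures are saved under pics/ and viewed, and the job is handed in when it is done.

```bash
ls; mkdir -p pics; cat > h.py <<'E'
import numpy as np,cv2
from cell import env
def cam(n):
    c=env.read_camera(n); 
    c['K']=np.array([[c['fx'],0,c['cx']],[0,c['fy'],c['cy']],[0,0,1.]]); c['R']=cv2.Rodrigues(np.array(c['rvec'],float))[0]; c['t']=np.array(c['tvec'],float).ravel(); return c
def ray(c,u,v):
    d=c['R'].T@np.linalg.solve(c['K'],[u,v,1.]); return -c['R'].T@c['t'], d/np.linalg.norm(d)
def onz(c,u,v,z):
    o,d=ray(c,u,v); return o+d*(z-o[2])/d[2]
def proj(c,p):
    q=c['K']@(c['R']@np.array(p,float)+c['t']); return q[:2]/q[2]
def tri(*rs):
    A=np.zeros((3,3));b=np.zeros(3)
    for o,d in rs:
        P=np.eye(3)-np.outer(d,d);A+=P;b+=P@o
    p=np.linalg.solve(A,b); return p,[float(np.linalg.norm((np.eye(3)-np.outer(d,d))@(p-o))) for o,d in rs]
E
python3 - <<'E'
from h import *
import pickle
C={}
for n in ['scene','side','wrist']:
    c=cam(n);C[n]=c
    cv2.imwrite(f'pics/{n}0.png',c['img'][:,:,::-1]); print(n,-c['R'].T@c['t'],c['fx'])
pickle.dump(C,open('c0.pkl','wb'))
print(env.state())
E
```

```text
pics
scene [1069.61910276  716.45078994  723.06071467] 467.6276067508093
side [313.27710728 778.00444582 694.26647263] 491.63756371981333
wrist [ 72.46937601 624.87029218 384.95806187] 333.51985157533943
{'t': 0.15, 'joints': array([ 1.24137823e+00,  4.91371640e-01,  1.55929380e+00,  1.54364721e-05,
        1.09172778e+00, -1.05580477e-01]), 'qvel': array([ 0.00124362, -0.00286258, -0.00051383, -0.00037182, -0.00144996,
        0.00204834]), 'tau': array([ 2.43915740e-03, -6.12899351e+01, -2.58279294e+01,  6.93336152e-02,
        4.72863601e-02, -1.00306347e-04]), 'eef_pos': array([138.68960131, 609.3912685 , 404.33205444]), 'tcp_rot': array([-3.14079799e+00, -9.79842754e-05,  2.91774788e+00]), 'ft_force': array([-0.5758129 , -0.39734461, -0.6806215 ]), 'moment': array([0.01949391, 0.04084927, 0.01968704]), 'opening': 0.9994018940055893}
```

View pics/scene0.png

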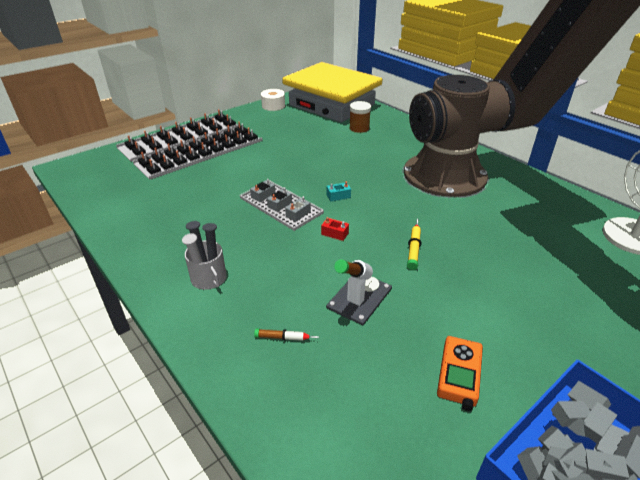

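View pics/side0.png

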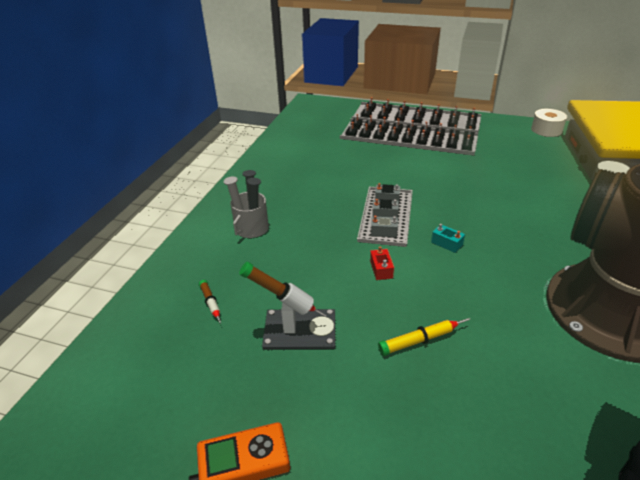

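View pics/wrist0.png

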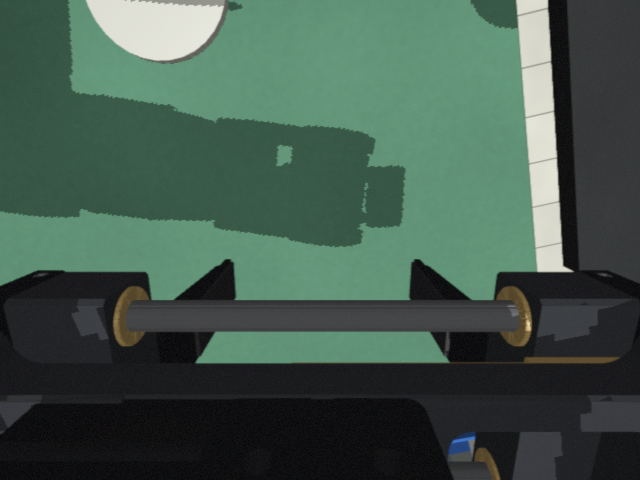

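The scene view shows the cartridge in its rest with the green cap near (342,267), and the tray row near (280,203), with a light-interior housing near (297,208). In the side view the rest is near (298,300) and the tray near (386,215). The loose brown and yellow cartridges and the red and turquoise blocks are decoys. Next I'll zoom in.

```bash
python3 - <<'E'
import pickle,cv2,numpy as np
C=pickle.load(open('c0.pkl','rb'))
def crop(n,x0,y0,x1,y1):
    return cv2.resize(C[n]['img'][y0:y1,x0:x1,::-1],(400,300),interpolation=cv2.INTER_CUBIC)
a=np.vstack([np.hstack([crop('scene',320,240,420,315),crop('scene',235,165,335,240)]),np.hstack([crop('side',230,250,350,340),crop('side',336,170,436,245)])])
cv2.imwrite('pics/z0.png',a)
E
```

```text
(no output)
```

View pics/z0.png

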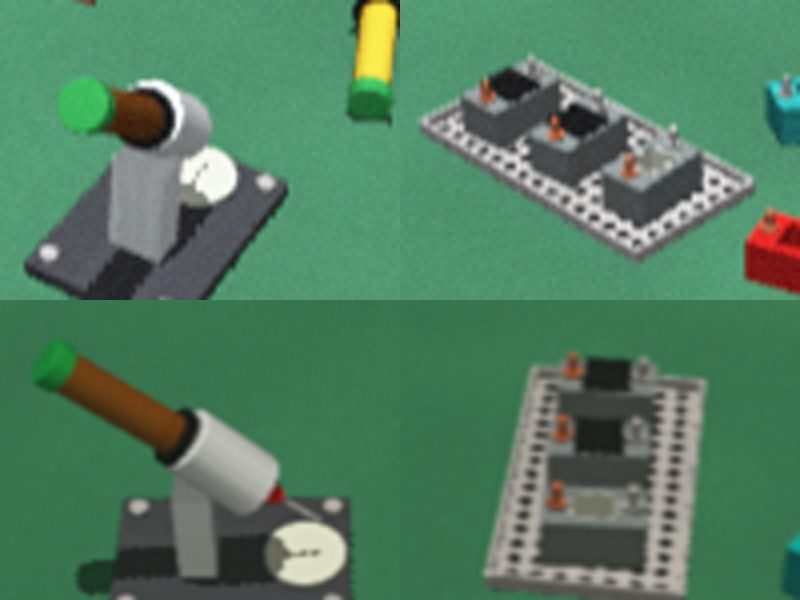

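```bash
python3 - <<'E'
import pickle,cv2,numpy as np
C=pickle.load(open('c0.pkl','rb'))
def crop(n,x0,y0,x1,y1):
    return cv2.resize(C[n]['img'][y0:y1,x0:x1,::-1],(400,300),interpolation=cv2.INTER_NEAREST)
# 10x zoom
cv2.imwrite('pics/z1.png',np.hstack([crop('scene',280,190,320,220),crop('side',365,205,405,235)]))
for n in('scene','side'):
    img=C[n]['img']; hsv=cv2.cvtColor(img,cv2.COLOR_RGB2HSV)
    r=(slice(240,320),slice(320,400)) if n=='scene' else (slice(255,340),slice(230,350))
    h=hsv.astype(int)
    g=((h[...,0]>45)&(h[...,0]<75)&(h[...,1]>165)&(h[...,2]>80))
    am=((h[...,0]<18)&(h[...,1]>120)&(h[...,2]>30)&(h[...,2]<160))
    dk=(h[...,2]<45)
    for nm,m in(('green',g),('amber',am),('dark',dk)):
        mm=np.zeros(m.shape,np.uint8); mm[r]=m[r]
        k,l,s,c=cv2.connectedComponentsWithStats(mm)
        for i in range(1,k):
            if s[i,4]>25: print(n,nm,s[i],c[i].round(2))
E
```

```text
scene green [335 260  13  13 130] [341.03 266.12]
scene amber [347 263  14  12 131] [354.  268.5]
scene dark [351 263  12  14  41] [358.27 271.34]
scene dark [365 292   7   7  29] [367.66 294.69]
scene dark [344 303  14  16  84] [349.96 309.48]
side green [239 262  14  14 127] [245.72 268.78]
side amber [249 268  37  28 421] [267.48 281.61]
side dark [277 283  12  16  59] [283.59 291.59]
side dark [289 321  23  14 186] [301.96 327.98]
side dark [264 324  19   9 134] [273.2  328.46]
```

View pics/z1.png

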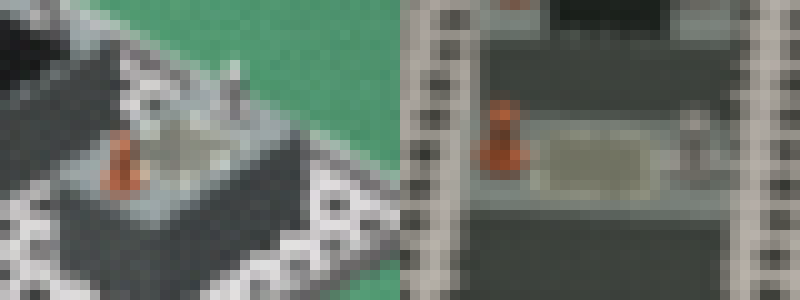

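```bash
python3 - <<'E'
from h import *
import pickle
C=pickle.load(open('c0.pkl','rb')); A,B=C['scene'],C['side']
np.set_printoptions(precision=1,suppress=True)
for nm,a,b in(('cap',(341.03,266.12),(245.72,268.78)),('cuSt',(291.8,203),(374.5,215)),('stSt',(302.8,196),(394,216)),('well',(297.7,204.7),(384.1,220.7))):
    print(nm,*tri(ray(A,*a),ray(B,*b)))
print('well z33',onz(A,297.7,204.7,33),onz(B,384.1,220.7,33))
print('studs z47',onz(A,291.8,203,47),onz(A,302.8,196,47),onz(B,374.5,215,47),onz(B,394,216,47))
print('corners scene',*[onz(A,u-.5,v-.5,33) for u,v in((295,212),(310,202.8),(286,207.5))])
print('corners side',*[onz(B,u-.5,v-.5,33) for u,v in((372,226.2),(397.8,226.5))])
print('cap z156',onz(A,341.03,266.12,156),onz(B,245.72,268.78,156))
print('amber mid',onz(B,267.48,281.61,128))
# tray outline corners at z10 (scene)
P=[(235+x/4,165+y/4) for x,y in((420,125),(530,57),(755,185),(640,258))]
P=[(235+(x-400)/4-.5,165+y/4-.5) for x,y in((420,125),(530,57),(755,185),(640,258))]
q=np.array([onz(A,u,v,10) for u,v in P]);print('tray',q,q.mean(0))
# mug, meter
for p in((206,275),):print('mug base',onz(A,*p,0))
print('base corner rest scene',[onz(A,320+x/4-.5,240+y/4-.5,10) for x,y in((25,265),(285,185))])
print('rest corners side',[onz(B,230+x*.3-.5,250+y*.3-.5,10)  for x,y in((120,200),(350,198))])
E
```

```text
cap [633.5 241.2 153.2] [0.2975670427322702, 0.297567042732261]
cuSt [ 491.8 -107.5   51.3] [0.2295296679529432, 0.22952966795304067]
stSt [ 449.4 -116.3   50.7] [0.200074643701348, 0.20007464370135022]
well [ 470.3 -112.2   35.4] [0.6833622766529072, 0.6833622766529222]
well z33 [ 468.8 -114.    33. ] [ 471.  -116.6   33. ]
studs z47 [ 488.  -113.1   47. ] [ 445.7 -121.3   47. ] [ 493. -113.   47.] [ 450.1 -121.2   47. ]
corners scene [494.  -94.3  33. ] [ 437.8 -103.1   33. ] [ 499.8 -125.7   33. ]
corners side [494.  -90.3  33. ] [ 438.5 -105.    33. ]
cap z156 [635.8 244.  156. ] [631.9 243.6 156. ]
amber mid [599.4 235.2 128. ]
tray [[ 547.  -280.5   10. ]
 [ 436.1 -307.8   10. ]
 [ 413.5  -75.3   10. ]
 [ 521.4  -59.3   10. ]] [ 479.5 -180.7   10. ]
mug base [773.5 -59.    0. ]
base corner rest scene [array([631.1, 195.7,  10. ]), array([482.9, 240.4,  10. ])]
rest corners side [array([632.5, 194.9,  10. ]), array([506.7, 156.1,  10. ])]
```

```bash
python3 -m pendant '[{"x":-1,"y":-0.5,"jaw":0.6},{"x":-1,"y":-0.5,"jaw":0.6},{"x":-1,"y":-0.5,"jaw":0.6}]'; python3 -m pendant '[{"x":-1,"y":-0.5,"jaw":0.6},{"x":-1,"y":-0.5,"jaw":0.6},{"x":-1,"y":-0.5,"jaw":0.6}]'; python3 -m pendant '[{"x":-1,"y":-0.5,"jaw":0.6},{"x":-1,"y":-0.5,"jaw":0.6},{"x":-1,"y":-0.5,"jaw":0.6}]'
```

```text
invalid input
invalid input
invalid input
```

```bash
python3 -m pendant '[{"x":-1,"y":-0.5,"z":0,"rx":0,"ry":0,"rz":0,"jaw":0.6},{"x":-1,"y":-0.5,"z":0,"rx":0,"ry":0,"rz":0,"jaw":0.6},{"x":-1,"y":-0.5,"z":0,"rx":0,"ry":0,"rz":0,"jaw":0.6}]'
```

```text
t: 0.52
eef_pos: [269.8, 501.4, 404.6]
tcp_rot: [-3.141, -0.0, 2.917]
ft_force: [0.5, 0.4, -0.4]
opening: 0.744
```

```bash
python3 -m pendant '[{"x":-1,"y":-0.5,"z":0,"rx":0,"ry":0,"rz":0,"jaw":0.6},{"x":-1,"y":-0.5,"z":0,"rx":0,"ry":0,"rz":0,"jaw":0.6},{"x":-1,"y":-0.5,"z":0,"rx":0,"ry":0,"rz":0,"jaw":0.6}]';python3 -m pendant '[{"x":-1,"y":-0.5,"z":0,"rx":0,"ry":0,"rz":0,"jaw":0.6},{"x":-1,"y":-0.5,"z":0,"rx":0,"ry":0,"rz":0,"jaw":0.6},{"x":-1,"y":-0.5,"z":0,"rx":0,"ry":0,"rz":0,"jaw":0.6}]'
python3 -m pendant '[{"x":-0.3,"y":-0.2,"z":0,"rx":0,"ry":0,"rz":-0.664,"jaw":0.6},{"x":-0.5,"y":-0.26,"z":0,"rx":0,"ry":0,"rz":-0.664,"jaw":0.6},{"x":-0.5,"y":-0.26,"z":0,"rx":0,"ry":0,"rz":-0.664,"jaw":0.6},{"x":-0.5,"y":-0.26,"z":0,"rx":0,"ry":0,"rz":-0.664,"jaw":0.6}]'
cat >> h.py <<'E'
from scipy.spatial.transform import Rotation as Ro
def goal(p,R):
    s=env.state(); R0=Ro.from_euler('xyz',s['tcp_rot']).as_matrix()
    return (R0.T@(np.array(p)-s['eef_pos'])/150).round(3),(Ro.from_matrix(R0.T@R).as_rotvec()/(np.pi/4)).round(3)
E
python3 - <<'E'
from h import *
for n in ['scene','side','wrist']:
    c=cam(n); cv2.imwrite(f'pics/{n}1.png',c['img'][:,:,::-1])
s=env.state();print(s['t'],s['joints'].round(3),s['eef_pos'].round(1),s['tcp_rot'].round(3))
E
```

```text
t: 0.9
eef_pos: [399.6, 394.8, 404.6]
tcp_rot: [-3.141, -0.0, 2.917]
ft_force: [0.7, 0.6, -0.1]
opening: 0.602
t: 1.27
eef_pos: [529.3, 288.2, 404.5]
tcp_rot: [-3.141, -0.0, 2.916]
ft_force: [-0.0, 0.4, -0.4]
opening: 0.598
t: 1.78
eef_pos: [592.2, 235.2, 404.3]
tcp_rot: [3.141, -0.001, -2.846]
ft_force: [0.4, -0.6, 0.5]
opening: 0.602
1.925 [ 0.276  0.508  1.528  0.     1.106 -1.591] [591.7 235.8 404.8] [ 3.142 -0.    -2.846]
```

```bash
python3 - <<'E'
import cv2,numpy as np
a=[cv2.imread(f'pics/{n}1.png') for n in('scene','side','wrist')]
z=[cv2.resize(a[0][200:350,260:460],(400,300),interpolation=cv2.INTER_CUBIC),cv2.resize(a[1][230:380,200:400],(400,300),interpolation=cv2.INTER_CUBIC),cv2.resize(a[2],(400,300)),cv2.resize(a[0],(400,300))]
cv2.imwrite('pics/z2.png',np.vstack([np.hstack(z[:2]),np.hstack(z[2:])]))
E
```

```text
(no output)
```

View pics/z2.png

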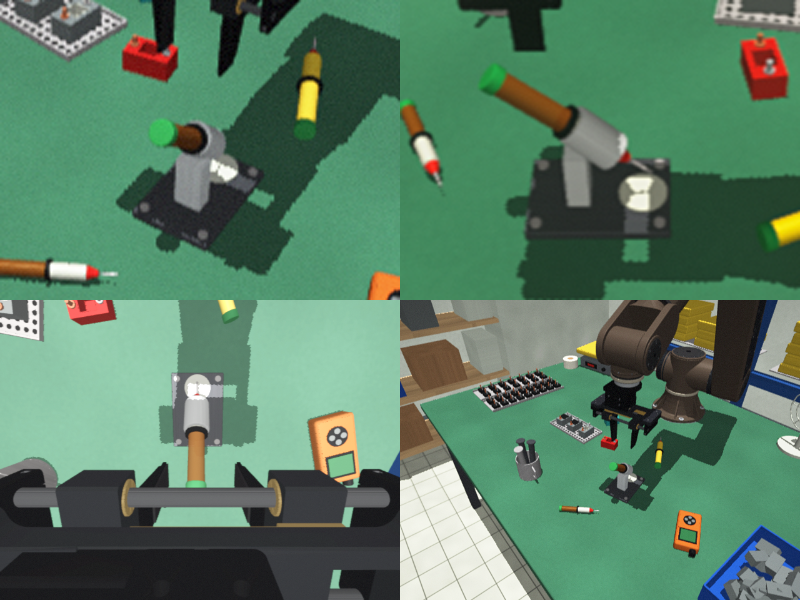

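View pics/wrist1.png

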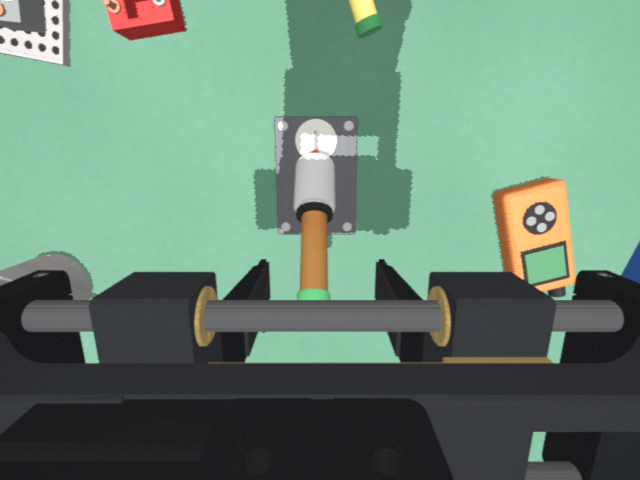

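The wrist view shows the rest in line with the jaws: collar at (314,211), cap at (313,296), amber barrel between them. The fingers are on either side, and the mug and meter are well off to the sides.

```bash
python3 - <<'E'
from h import *
np.set_printoptions(precision=1,suppress=True)
c=cam('wrist'); print(-c['R'].T@c['t'],c['cx'])
img=c['img']; h=cv2.cvtColor(img,cv2.COLOR_RGB2HSV).astype(int)
am=((h[...,0]<18)&(h[...,1]>100)&(h[...,2]>30)&(h[...,2]<210))
for v in range(215,300,10):
    x=np.where(am[v,280:350])[0]+280
    if len(x): print(v,x.min(),x.max())
for v in range(196,228,2): print(v,img[v,314])
A,B=cam('scene'),cam('side')
for n,c2,r in(('scene',A,(slice(240,320),slice(320,400))),('side',B,(slice(255,340),slice(230,350)))):
    h=cv2.cvtColor(c2['img'],cv2.COLOR_RGB2HSV).astype(int)
    g=((h[...,0]>45)&(h[...,0]<75)&(h[...,1]>165)&(h[...,2]>80)); mm=np.zeros(g.shape,np.uint8);mm[r]=g[r]
    k,l,s,ce=cv2.connectedComponentsWithStats(mm); print(n,s[1:],ce[1:])
for u,v,z in((314.5,211,102),(313.5,298,150),(315,180,85),(314,260,128)): print(u,v,onz(c,u,v,z))
p=np.array([602.5,233,125]); print('pred grip px',proj(c,p),proj(A,p),proj(B,p))
E
```

```text
[526.7 216.9 385.5] 322.058026456994
215 301 327
225 301 326
235 302 326
245 301 326
255 301 326
265 301 326
275 301 326
285 300 326
196 [200 201 200]
198 [182 183 182]
200 [192 192 184]
202 [66 67 66]
204 [41 44 44]
206 [42 43 45]
208 [37 39 38]
210 [131  91  55]
212 [190 131  72]
214 [190 132  73]
216 [190 132  73]
218 [190 132  72]
220 [190 130  72]
222 [191 132  73]
224 [190 129  71]
226 [193 134  77]
scene [[335 260  13  13 135]] [[341.  266.1]]
side [[239 262  14  15 133]] [[245.6 269.1]]
314.5 211 [575.9 224.6 102. ]
313.5 298 [632.2 241.8 150. ]
315 180 [551.9 217.5  85. ]
314 260 [610.1 235.  128. ]
pred grip px [314.4 249.7] [349.9 268. ] [266.5 281.7]
```

```bash
python3 -m pendant '[{"x":-0.062,"y":-0.036,"z":0,"rx":0,"ry":0,"rz":0,"jaw":0.6},{"x":-0.062,"y":-0.036,"z":0.2,"rx":0,"ry":0,"rz":0,"jaw":0.6},{"x":-0.062,"y":-0.036,"z":0.4,"rx":0,"ry":0,"rz":0,"jaw":0.6},{"x":-0.062,"y":-0.036,"z":0.6,"rx":0,"ry":0,"rz":0,"jaw":0.6},{"x":-0.062,"y":-0.036,"z":0.72,"rx":0,"ry":0,"rz":0,"jaw":0.6},{"x":-0.062,"y":-0.036,"z":0.72,"rx":0,"ry":0,"rz":0,"jaw":0.6}]'
python3 - <<'E'
from h import *
for n in ['scene','side','wrist']:
    c=cam(n); cv2.imwrite(f'pics/{n}2.png',c['img'][:,:,::-1])
a=[cv2.imread(f'pics/{n}2.png') for n in('scene','side','wrist')]
z=[cv2.resize(a[0][200:350,260:460],(400,300),interpolation=cv2.INTER_CUBIC),cv2.resize(a[1][230:380,200:400],(400,300),interpolation=cv2.INTER_CUBIC),cv2.resize(a[2],(400,300)),cv2.resize(a[0],(400,300))]
cv2.imwrite('pics/z3.png',np.vstack([np.hstack(z[:2]),np.hstack(z[2:])]))
s=env.state();print(s['t'],s['joints'].round(3),s['eef_pos'].round(1),s['tcp_rot'].round(3),s['ft_force'].round(1))
E
```

```text
t: 2.82
eef_pos: [602.8, 233.0, 295.8]
tcp_rot: [3.141, -0.002, -2.844]
ft_force: [-1.1, 0.8, 1.1]
opening: 0.602
2.975 [ 0.267  0.635  1.608  0.     0.897 -1.602] [602.8 233.1 297.9] [ 3.142e+00  2.000e-03 -2.844e+00] [ 0.2 -1.2 -0.8]
```

View pics/z3.png

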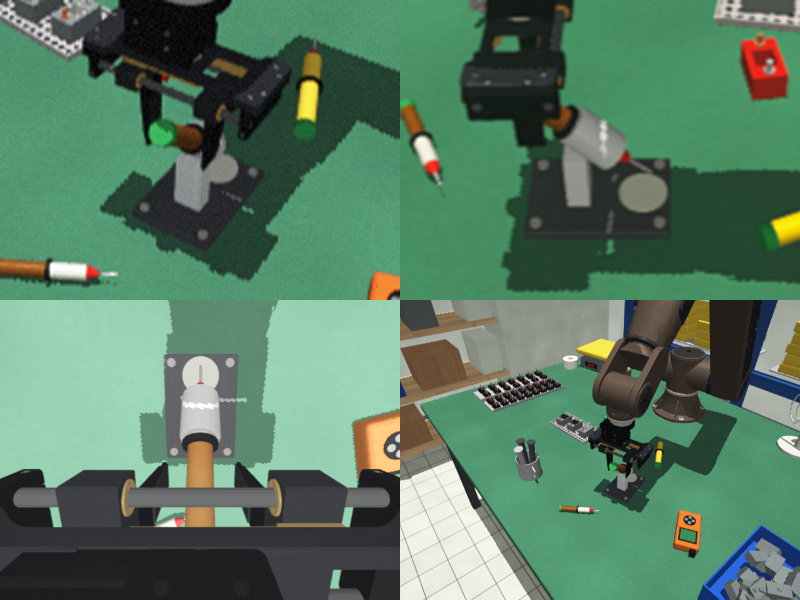

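The fingers straddle the amber barrel: in the wrist view the barrel is centred between them and the collar sits lower at about (200,437) in the panel. Closing now.

```bash
python3 -m pendant '[{"x":0,"y":0,"z":0,"rx":0,"ry":0,"rz":0,"jaw":0.3},{"x":0,"y":0,"z":0,"rx":0,"ry":0,"rz":0,"jaw":0.1},{"x":0,"y":0,"z":0,"rx":0,"ry":0,"rz":0,"jaw":0.1},{"x":0,"y":0,"z":0,"rx":0,"ry":0,"rz":0,"jaw":0.1},{"x":0,"y":0,"z":0,"rx":0,"ry":0,"rz":0,"jaw":0.1},{"x":0,"y":0,"z":0,"rx":0,"ry":0,"rz":0,"jaw":0.1}]'
python3 - <<'E'
from h import *
s=env.state();print(s['t'],s['eef_pos'].round(1),s['ft_force'].round(1),s['opening'])
c=cam('wrist'); cv2.imwrite('pics/w3.png',c['img'][:,:,::-1])
E
```

```text
t: 3.72
eef_pos: [602.5, 233.0, 296.8]
tcp_rot: [3.142, 0.0, -2.844]
ft_force: [0.3, -0.6, 1.9]
opening: 0.224
3.725 [602.5 233.  296.8] [ 0.3 -0.6  1.9] 0.223906818264507
```

View pics/w3.png

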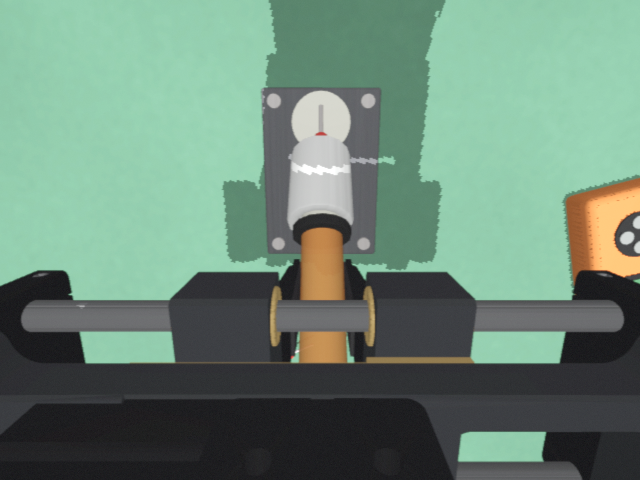

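The pads hold the barrel (opening 0.224, about 21 mm), and the collar still sits on the mouth at (321,228). Drawing it out along the tube axis.

```bash
python3 -m pendant '[{"x":-0.05,"y":0,"z":-0.05,"rx":0,"ry":0,"rz":0,"jaw":0.1},{"x":-0.13,"y":0,"z":-0.13,"rx":0,"ry":0,"rz":0,"jaw":0.1},{"x":-0.21,"y":0,"z":-0.21,"rx":0,"ry":0,"rz":0,"jaw":0.1},{"x":-0.29,"y":0,"z":-0.29,"rx":0,"ry":0,"rz":0,"jaw":0.1},{"x":-0.37,"y":0,"z":-0.37,"rx":0,"ry":0,"rz":0,"jaw":0.1},{"x":-0.45,"y":0,"z":-0.45,"rx":0,"ry":0,"rz":0,"jaw":0.1},{"x":-0.53,"y":0,"z":-0.53,"rx":0,"ry":0,"rz":0,"jaw":0.1},{"x":-0.6,"y":0,"z":-0.6,"rx":0,"ry":0,"rz":0,"jaw":0.1},{"x":-0.6,"y":0,"z":-0.85,"rx":0,"ry":0,"rz":0,"jaw":0.1},{"x":-0.6,"y":0,"z":-0.85,"rx":0,"ry":0,"rz":0,"jaw":0.1}]'
python3 - <<'E'
from h import *
s=env.state();print(s['t'],s['joints'].round(3),s['eef_pos'].round(1),s['ft_force'].round(1),s['opening'])
a=[]
for n in('scene','side'):
    c=cam(n); a.append(cv2.resize(c['img'][100:400,180:580,::-1],(400,300)))
cv2.imwrite('pics/z4.png',np.hstack(a))
E
```

```text
t: 5.03
eef_pos: [688.8, 259.6, 427.5]
tcp_rot: [-3.142, 0.005, -2.844]
ft_force: [0.5, 0.2, -0.7]
opening: 0.225
5.025 [ 0.271  0.641  1.217  0.     1.278 -1.598] [688.8 259.6 427.5] [ 0.5  0.2 -0.7] 0.22487366803052658
```

View pics/z4.png

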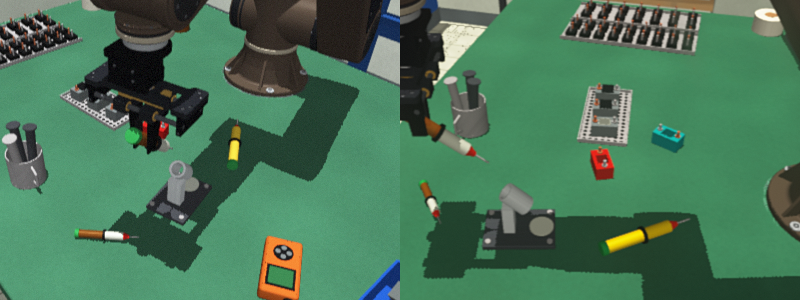

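The cartridge is out and held: it shows in the side view at about (460,145) in the panel, with the needle end clear of the rest. Before turning it I'll estimate the arm geometry from the joint readings, to check the reach for the tilted end pose.

```bash
python3 - <<'E'
import numpy as np
S=[(.4914,1.5593,138.7,609.4,404.6),(.508,1.528,591.9,235.5,404.8),(.635,1.608,602.7,233.1,297.5),(.641,1.217,688.8,259.6,427.5)]
A=[];b=[]
for q2,q3,x,y,z in S:
    r=np.sqrt(x*x+y*y-66**2);q=q2+q3
    A+= [[1,0,np.sin(q2),np.sin(q),np.cos(q)],[0,1,np.cos(q2),np.cos(q),-np.sin(q)]]; b+=[r,z]
s,res,rk,sv=np.linalg.lstsq(np.array(A),np.array(b),rcond=None); print(s.round(1),sv,(np.array(A)@s-b).round(2))
a1,h,L,P,Q=s
from scipy.optimize import fsolve
# tilted tool outward by th: wrist centre unknown d6 -> scan
for d6 in(80,100,120):
  for r,z,th in((484,177,.8),(484,230,.8)):
    # TCP(flange) ; tool-down flange = wc - d6 z
    fr=np.sqrt((r)**2-66**2)-171*np.sin(th); fz=z+171*np.cos(th)
    wr=fr-d6*np.sin(th); wz=fz+d6*np.cos(th)   # wrist centre
    f=lambda q:[a1+L*np.sin(q[0])+P*np.sin(q.sum())+Q*np.cos(q.sum())-wr, h+d6+L*np.cos(q[0])+P*np.cos(q.sum())-Q*np.sin(q.sum())-wz]
    q,i,ok,m=fsolve(f,[.3,2.0],full_output=1); print(d6,r,z,q,np.pi-th-q.sum(),ok)
E
```

```text
[ -1.4 114.1 588.6 411.8  43.4] [3.45509429 2.82187503 0.23125038 0.19240921 0.09405681] [ 0.05 -0.18 -0.16  0.04  0.06  0.07  0.06  0.07]
80 484 177 [0.32976676 2.43722674] -0.4254008510011871 1
80 484 230 [0.1879985  2.36949672] -0.21590257456685524 1
100 484 177 [0.33714951 2.47580108] -0.4713579346154617 1
100 484 230 [0.18529425 2.40668407] -0.2503856640628519 1
120 484 177 [0.34741377 2.51490608] -0.5207271910744491 1
120 484 230 [0.184076   2.44408984] -0.2865731881252578 1
```

```bash
python3 -m pendant '[{"x":0,"y":0,"z":-0.05,"rx":0,"ry":0,"rz":0.15,"jaw":0.1},{"x":0,"y":0,"z":-0.15,"rx":0,"ry":0,"rz":0.35,"jaw":0.1},{"x":0,"y":0,"z":-0.2,"rx":0,"ry":0,"rz":0.57,"jaw":0.1},{"x":0,"y":0,"z":-0.2,"rx":0,"ry":0,"rz":0.78,"jaw":0.1},{"x":0,"y":0,"z":-0.2,"rx":0,"ry":0,"rz":1,"jaw":0.1}]'
python3 -m pendant '[{"x":0,"y":0,"z":0,"rx":0,"ry":0,"rz":0.22,"jaw":0.1},{"x":0,"y":0,"z":0,"rx":0,"ry":0,"rz":0.44,"jaw":0.1},{"x":0,"y":0,"z":0,"rx":0,"ry":0,"rz":0.66,"jaw":0.1},{"x":0,"y":0,"z":0,"rx":0,"ry":0,"rz":0.88,"jaw":0.1},{"x":0,"y":0,"z":0,"rx":0,"ry":0,"rz":1,"jaw":0.1}]'
python3 -m pendant '[{"x":0,"y":0,"z":0,"rx":0,"ry":0,"rz":0.22,"jaw":0.1},{"x":0,"y":0,"z":0,"rx":0,"ry":0,"rz":0.44,"jaw":0.1},{"x":0,"y":0,"z":0,"rx":0,"ry":0,"rz":0.66,"jaw":0.1},{"x":0,"y":0,"z":0,"rx":0,"ry":0,"rz":0.88,"jaw":0.1},{"x":0,"y":0,"z":0,"rx":0,"ry":0,"rz":1,"jaw":0.1}]'
python3 -m pendant '[{"x":0,"y":0,"z":0,"rx":0,"ry":0,"rz":0.22,"jaw":0.1},{"x":0,"y":0,"z":0,"rx":0,"ry":0,"rz":0.44,"jaw":0.1},{"x":0,"y":0,"z":0,"rx":0,"ry":0,"rz":0.66,"jaw":0.1},{"x":0,"y":0,"z":0,"rx":0,"ry":0,"rz":0.88,"jaw":0.1},{"x":0,"y":0,"z":0,"rx":0,"ry":0,"rz":1,"jaw":0.1}]'
python3 - <<'E'
from h import *
s=env.state();print(s['t'],s['joints'].round(3),s['opening'])
print(goal([588,-79,430],Ro.from_euler('xyz',s['tcp_rot']).as_matrix()))
E
```

```text
t: 5.75
eef_pos: [688.6, 259.5, 452.9]
tcp_rot: [-3.14, -0.001, 2.648]
ft_force: [0.4, 0.0, -1.1]
opening: 0.224
t: 6.38
eef_pos: [688.6, 259.5, 452.7]
tcp_rot: [-3.139, -0.0, 1.864]
ft_force: [-0.1, 0.6, -1.0]
opening: 0.225
t: 7.0
eef_pos: [688.6, 259.5, 452.7]
tcp_rot: [-3.14, 0.001, 1.079]
ft_force: [0.9, -0.1, -0.9]
opening: 0.229
t: 7.62
eef_pos: [688.6, 259.5, 452.7]
tcp_rot: [-3.141, 0.002, 0.293]
ft_force: [0.5, -0.6, -1.2]
opening: 0.225
7.625 [0.271 0.625 1.181 0.    1.337 1.548] 0.2246994341326559
(array([-1.294,  1.966,  0.154]), array([0., 0., 0.]))
```

```bash
python3 -m pendant '[{"x":-0.2,"y":0.3,"z":0,"rx":0,"ry":0,"rz":0,"jaw":0.1},{"x":-0.4,"y":0.6,"z":0,"rx":0,"ry":0,"rz":0,"jaw":0.1},{"x":-0.65,"y":0.98,"z":0,"rx":0,"ry":0,"rz":0,"jaw":0.1},{"x":-0.65,"y":0.98,"z":0,"rx":0,"ry":0,"rz":0,"jaw":0.1}]'
python3 -m pendant '[{"x":-0.2,"y":0.3,"z":0,"rx":0,"ry":-0.2,"rz":0,"jaw":0.1},{"x":-0.4,"y":0.6,"z":0,"rx":0,"ry":-0.4,"rz":0,"jaw":0.1},{"x":-0.6,"y":0.9,"z":0,"rx":0,"ry":-0.6,"rz":0,"jaw":0.1},{"x":-0.64,"y":0.98,"z":0.1,"rx":0,"ry":-0.8,"rz":0,"jaw":0.1},{"x":-0.64,"y":0.98,"z":0.15,"rx":0,"ry":-1,"rz":0,"jaw":0.1},{"x":-0.64,"y":0.98,"z":0.15,"rx":0,"ry":-1,"rz":0,"jaw":0.1},{"x":-0.64,"y":0.98,"z":0.15,"rx":0,"ry":-1,"rz":0,"jaw":0.1}]'
python3 - <<'E'
from h import *
import pickle
s=env.state();print(s['t'],s['joints'].round(3),s['eef_pos'].round(1),s['opening'])
C={}
for n in ['scene','side','wrist']:
    c=cam(n);C[n]=c; cv2.imwrite(f'pics/{n}5.png',c['img'][:,:,::-1])
pickle.dump(C,open('c5.pkl','wb'))
E
```

```text
t: 8.12
eef_pos: [637.7, 87.2, 453.6]
tcp_rot: [-3.141, 0.002, 0.294]
ft_force: [1.0, 0.6, 0.3]
opening: 0.221
t: 9.0
eef_pos: [590.1, -77.8, 431.6]
tcp_rot: [-3.141, 0.782, 0.299]
ft_force: [-0.2, 0.1, -1.3]
opening: 0.231
9.0 [-0.196  0.521  1.495 -0.353  1.828  1.112] [590.1 -77.8 431.6] 0.2307172932162714
```

View pics/scene5.png

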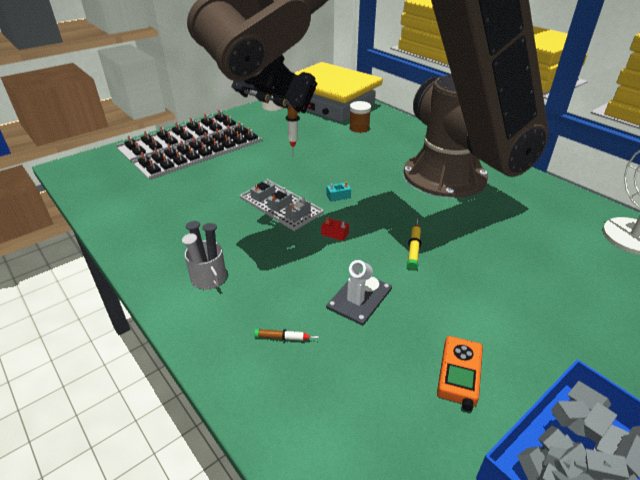

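View pics/side5.png

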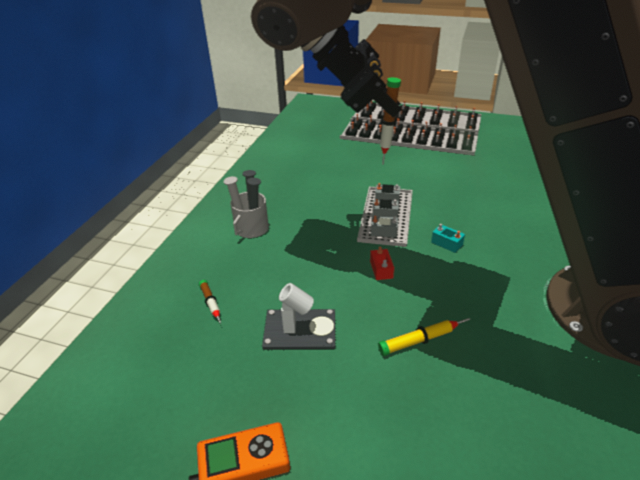

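View pics/wrist5.png

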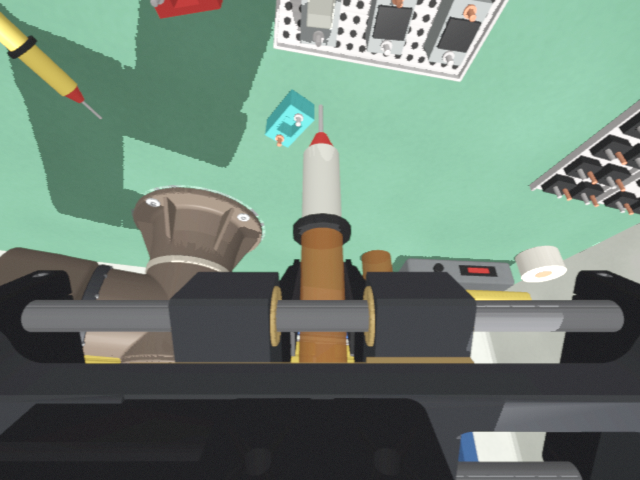

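The cartridge hangs nearly upright above the tray. The needle tip is near (293,157) in the scene view, near (383,165) in the side view and near (321,105) in the wrist view, and the other objects look undisturbed. Next I'll measure the tip and axis more precisely.

```bash
python3 - <<'E'
import pickle,cv2,numpy as np
C=pickle.load(open('c5.pkl','rb'))
def crop(n,x0,y0,w,s):
    return cv2.resize(C[n]['img'][y0:y0+w*3//4,x0:x0+w,::-1],(400,300),interpolation=cv2.INTER_CUBIC)
cv2.imwrite('pics/z5.png',np.vstack([np.hstack([crop('scene',273,140,40,0),crop('side',363,145,40,0)]),np.hstack([crop('scene',253,90,80,0),crop('side',343,75,100,0)])]))
E
```

```text
(no output)
```

View pics/z5.png

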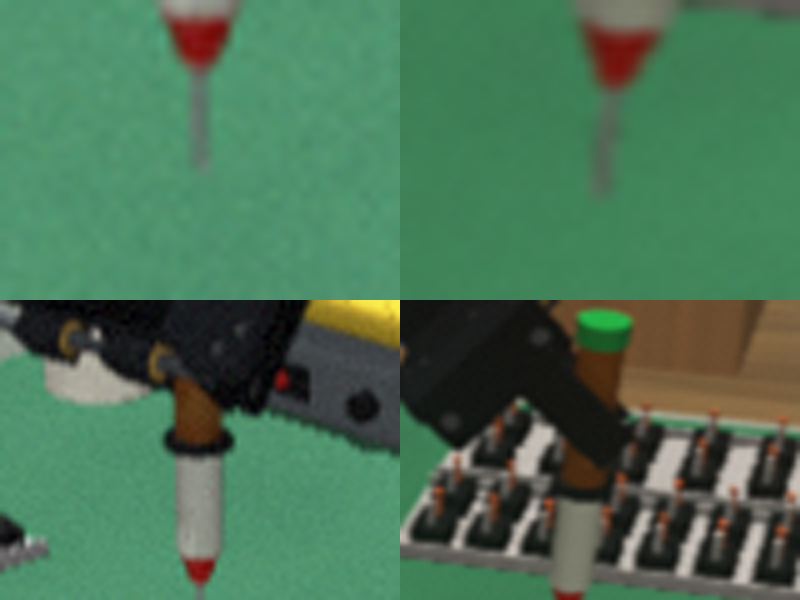

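```bash
python3 - <<'E'
from h import *
import pickle
np.set_printoptions(precision=2,suppress=True)
C=pickle.load(open('c5.pkl','rb')); A,B,W=C['scene'],C['side'],C['wrist']
tip=tri(ray(A,292.6,156.5),ray(B,382.5,164.3)); col=tri(ray(A,292.3,117.7),ray(B,388,122.8))
print(tip,col); t=tip[0]
d=col[0]-t; print(np.linalg.norm(d),d/np.linalg.norm(d))
s=env.state(); R=Ro.from_euler('xyz',s['tcp_rot']).as_matrix(); print('grasp pt',s['eef_pos']+171*R[:,2])
print('tip wrist pred',proj(W,t)); print('cap pred side', proj(B,t+172*d/np.linalg.norm(d)), 'vertical', proj(B,t+[0,0,172]))
print(tri(ray(A,292.6,156.5),ray(B,382.5,164.3),ray(W,321,105)))
# well in wrist now
cv2.imwrite('pics/w5z.png',cv2.resize(W['img'][0:75,270:370,::-1],(800,600),interpolation=cv2.INTER_CUBIC))
E
```

```text
(array([ 481.  , -110.14,  180.35]), [0.0909116083632899, 0.09091160836334532]) (array([ 475.02, -112.16,  274.78]), [1.8939969005820207, 1.8939969005820645])
94.64039935844367 [-0.06 -0.02  1.  ]
grasp pt [ 474.48 -113.48  310.97]
tip wrist pred [321.03 104.84]
cap pred side [393.41  83.  ] vertical [387.25  82.98]
(array([ 480.97, -110.13,  180.37]), [0.11622288326699402, 0.07307083175929616, 0.06525492913468917])
```

View pics/w5z.png

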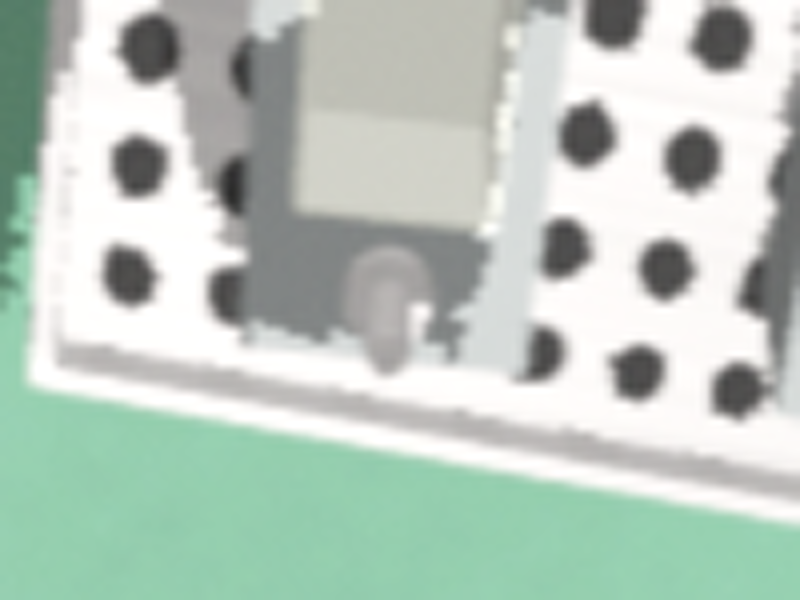

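```bash
python3 - <<'E'
from h import *
import pickle
np.set_printoptions(precision=2,suppress=True)
C=pickle.load(open('c5.pkl','rb')); W=C['wrist']
p=lambda x,y:(270+x/8-.5,y/8-.5)
a=onz(W,*p(293,212),33);b=onz(W,*p(483,230),33); print(a,b,np.linalg.norm(b-a))
e=(b-a)/np.linalg.norm(b-a); n=np.array([-e[1],e[0],0]); n=n*np.sign(n[0]); print('axes',e,n,np.degrees(np.arctan2(n[1],n[0])),'well',(a+b)/2+13*n)
c=onz(W,*p(243,335),33);d=onz(W,*p(525,372),33); print('block edge',c,d,np.linalg.norm(c-d),'well',(c+d)/2+30*n)
s=onz(W,*p(385,265),47);print('stud top?',s)
E
```

```text
[ 454.05 -103.34   33.  ] [ 458.79 -125.85   33.  ] 23.005174067864974
axes [ 0.21 -0.98  0.  ] [0.98 0.21 0.  ] 11.87458776504207 well [ 469.14 -111.92   33.  ]
block edge [ 438.09 -101.08   33.  ] [ 444.05 -136.3    33.  ] 35.71865770568561 well [ 470.43 -112.51   33.  ]
stud top? [ 458.41 -113.67   47.  ]
```

```bash
cat >> h.py <<'E'
def plan(tip,c,tgt,s=None):
    s=s or env.state(); R=Ro.from_euler('xyz',s['tcp_rot']).as_matrix()
    c=np.array(c)/np.linalg.norm(c); ax=np.cross(c,[0,0,1]); 
    Rm=Ro.from_rotvec(ax).as_matrix(); Rn=Rm@R
    e=np.array(tgt)-Rn@(R.T@(np.array(tip)-s['eef_pos']))
    print('TCP',e.round(1)); return goal(e,Rn)
E
python3 - <<'E'
from h import *
print(plan([481,-110.1,180.4],[-6.3,-2.7,130],[470,-114,100]))
E
```

```text
TCP [590.8 -76.8 345.5]
(array([ 0.414, -0.006,  0.403]), array([-0.005, -0.067,  0.005]))
```

```bash
python3 -m pendant '[{"x":0.1,"y":0,"z":0.1,"rx":-0.005,"ry":-0.067,"rz":0.005,"jaw":0.1},{"x":0.2,"y":0,"z":0.2,"rx":-0.005,"ry":-0.067,"rz":0.005,"jaw":0.1},{"x":0.3,"y":-0.006,"z":0.3,"rx":-0.005,"ry":-0.067,"rz":0.005,"jaw":0.1},{"x":0.414,"y":-0.006,"z":0.403,"rx":-0.005,"ry":-0.067,"rz":0.005,"jaw":0.1},{"x":0.414,"y":-0.006,"z":0.403,"rx":-0.005,"ry":-0.067,"rz":0.005,"jaw":0.1},{"x":0.414,"y":-0.006,"z":0.403,"rx":-0.005,"ry":-0.067,"rz":0.005,"jaw":0.1},{"x":0.414,"y":-0.006,"z":0.403,"rx":-0.005,"ry":-0.067,"rz":0.005,"jaw":0.1}]'
python3 - <<'E'
from h import *
import pickle
C={}
for n in ['scene','side','wrist']:
    c=cam(n);C[n]=c
pickle.dump(C,open('c6.pkl','wb'))
def crop(n,x0,y0,w):
    return cv2.resize(C[n]['img'][y0:y0+w*3//4,x0:x0+w,::-1],(400,300),interpolation=cv2.INTER_CUBIC)
cv2.imwrite('pics/z6.png',np.vstack([np.hstack([crop('scene',268,175,60),crop('side',350,180,60)]),np.hstack([crop('wrist',240,0,200),crop('side',330,80,120)])]))
s=env.state();print(s['t'],s['eef_pos'].round(1),s['tcp_rot'].round(3),s['opening'])
print(proj(C['scene'],[470,-114,100]),proj(C['side'],[470,-114,100]),proj(C['wrist'],[470,-114,100]))
E
```

```text
t: 10.02
eef_pos: [590.6, -77.1, 345.8]
tcp_rot: [3.132, 0.837, 0.291]
ft_force: [0.3, -0.4, 0.0]
opening: 0.225
10.175 [590.6 -77.2 345.6] [3.133 0.837 0.291] 0.2280144388230159
[296.42805788 182.92839547] [385.93657613 196.59112612] [320.48285487 103.03263874]
```

View pics/z6.png

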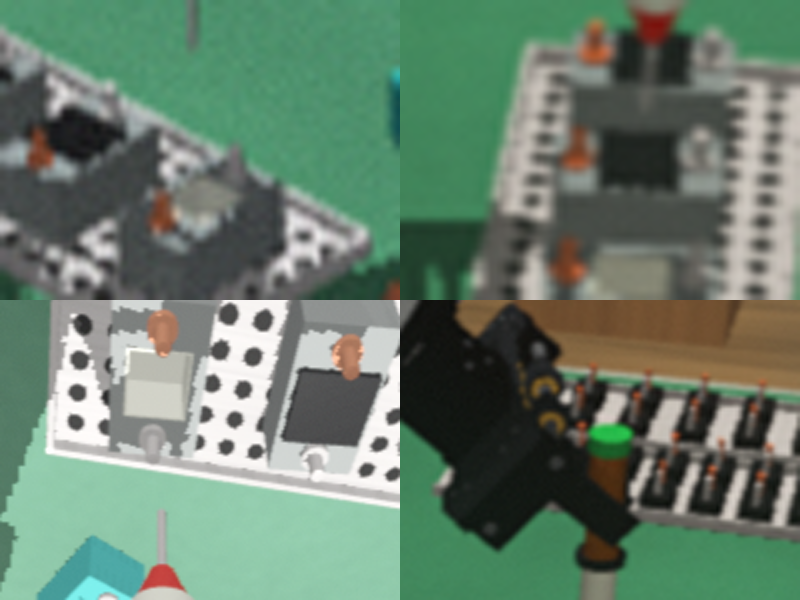

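```bash
python3 - <<'E'
import pickle,cv2
W=pickle.load(open('c6.pkl','rb'))['wrist']
cv2.imwrite('pics/w6z.png',cv2.resize(W['img'][0:90,260:380,::-1],(800,600),interpolation=cv2.INTER_CUBIC))
E
```

```text
(no output)
```

View pics/w6z.png

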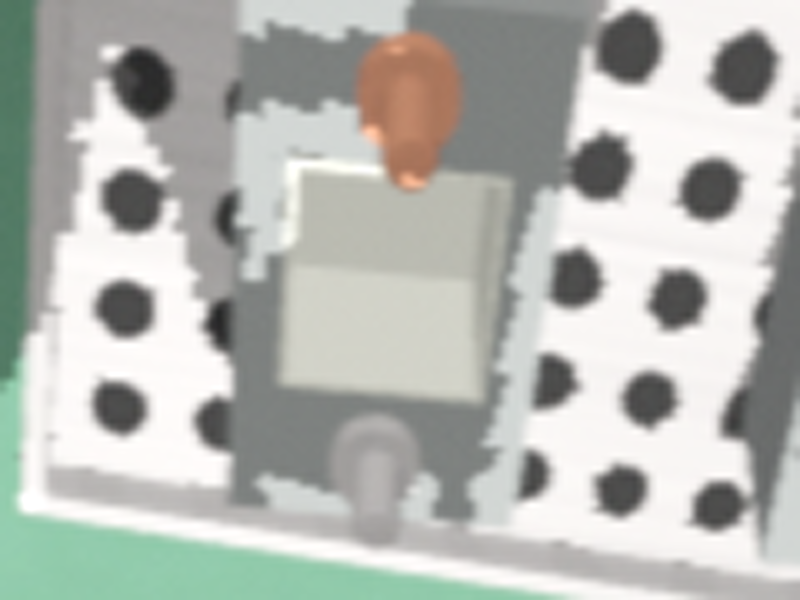

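The wrist zoom shows the whole rim of the open well, with corners at about (303,23), (337,26), (332.5,60) and (301,57) in the full image.

```bash
python3 - <<'E'
from h import *
import pickle
np.set_printoptions(precision=2,suppress=True)
C=pickle.load(open('c6.pkl','rb')); A,B,W=C['scene'],C['side'],C['wrist']
k=120/800
q=np.array([onz(W,260+x*k-.5,y*k-.5,33) for x,y in((290,158),(515,178),(487,402),(277,385))]);print(q,'\nwell',q.mean(0),[np.linalg.norm(q[i]-q[i-1]) for i in range(4)])
# tip: scene crop (193,48)/ (400/60), side (647-400,100)
a=(268+193*.15-.5,175+47*.15-.5); b=(350+246*.15-.5,180+103*.15-.5); w=(240+161/2-.5,(508-300)/2-.5)
print(tri(ray(A,*a),ray(B,*b),ray(W,*w)))
print('well px scene',proj(A,q.mean(0)),'side',proj(B,q.mean(0)))
# collar side
E
```

```text
[[ 479.87  -98.09   33.  ]
 [ 484.96 -122.32   33.  ]
 [ 459.03 -127.81   33.  ]
 [ 453.85 -103.05   33.  ]] 
well [ 469.43 -112.82   33.  ] [np.float64(26.495927364637012), np.float64(24.757296890813365), np.float64(26.5075776984977), np.float64(25.291628400029072)]
(array([ 470.14, -113.91,  103.42]), [0.6686378010755368, 1.1976992885058353, 1.8283754559047012])
well px scene [297.77 204.98] side [384.42 221.75]
```

```bash
python3 - <<'E'
from h import *
s=env.state(); R=Ro.from_euler('xyz',s['tcp_rot']).as_matrix()
print(goal(s['eef_pos']+[-.5,.9,-50],R),s['eef_pos'])
E
```

```text
(array([ 0.247, -0.009,  0.224]), array([0., 0., 0.])) [590.57796179 -77.18033293 345.61307023]
```

```bash
python3 -m pendant '[{"x":0.05,"y":0,"z":0.045,"rx":0,"ry":0,"rz":0,"jaw":0.1},{"x":0.1,"y":-0.005,"z":0.09,"rx":0,"ry":0,"rz":0,"jaw":0.1},{"x":0.15,"y":-0.009,"z":0.135,"rx":0,"ry":0,"rz":0,"jaw":0.1},{"x":0.2,"y":-0.009,"z":0.18,"rx":0,"ry":0,"rz":0,"jaw":0.1},{"x":0.23,"y":-0.009,"z":0.207,"rx":0,"ry":0,"rz":0,"jaw":0.1},{"x":0.247,"y":-0.009,"z":0.224,"rx":0,"ry":0,"rz":0,"jaw":0.1},{"x":0.247,"y":-0.009,"z":0.224,"rx":0,"ry":0,"rz":0,"jaw":0.1},{"x":0.247,"y":-0.009,"z":0.224,"rx":0,"ry":0,"rz":0,"jaw":0.1}]'
python3 - <<'E'
from h import *
import pickle
C={}
for n in ['scene','side','wrist']:
    c=cam(n);C[n]=c
pickle.dump(C,open('c7.pkl','wb'))
def crop(n,x0,y0,w):
    return cv2.resize(C[n]['img'][y0:y0+w*3//4,x0:x0+w,::-1],(400,300),interpolation=cv2.INTER_CUBIC)
cv2.imwrite('pics/z7.png',np.vstack([np.hstack([crop('scene',278,185,40),crop('side',365,205,40)]),np.hstack([crop('wrist',260,20,120),crop('side',330,100,140)])]))
s=env.state();print(s['t'],s['eef_pos'].round(1),s['tcp_rot'].round(3),s['opening'],abs(s['qvel']).max())
for n in C: print(n,proj(C[n],[469.6,-113,49]))
E
```

```text
t: 11.18
eef_pos: [590.2, -76.2, 295.3]
tcp_rot: [3.133, 0.838, 0.292]
ft_force: [-0.2, -0.4, -0.5]
opening: 0.228
11.325 [590.1 -76.2 295.3] [3.133 0.838 0.292] 0.22629139641726012 0.0016203464097419888
scene [297.46758838 199.87453841]
side [384.74832747 215.93550718]
wrist [320.56761817 102.17640273]
```

View pics/z7.png

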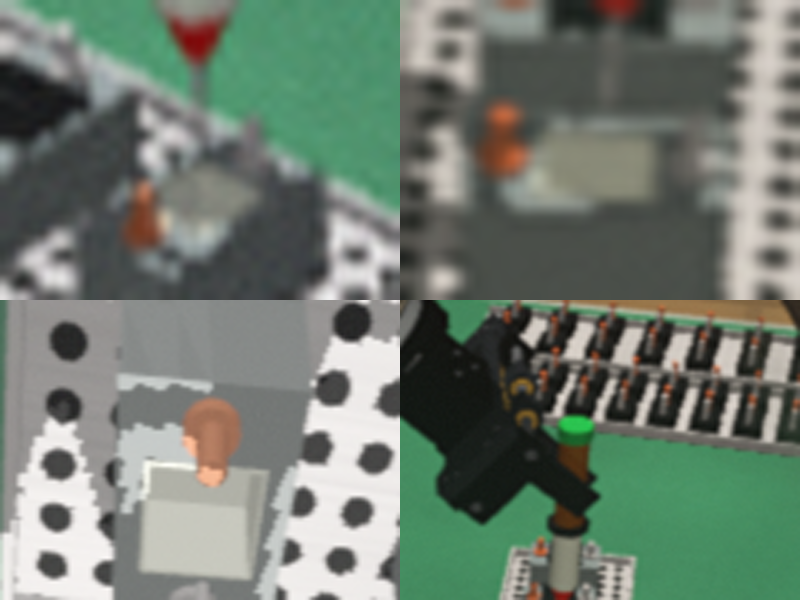

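```bash
python3 - <<'E'
from h import *
import pickle
C=pickle.load(open('c7.pkl','rb'))
def crop(n,x0,y0,w,i=cv2.INTER_CUBIC):
    im=C[n]['img'][y0:y0+w*3//4,x0:x0+w,::-1]; im=cv2.normalize(im,None,0,255,cv2.NORM_MINMAX); return cv2.resize(im,(400,300),interpolation=i)
cv2.imwrite('pics/z8.png',np.vstack([np.hstack([crop('scene',288,189,20,cv2.INTER_NEAREST),crop('side',375,205,20,cv2.INTER_NEAREST)]),np.hstack([crop('wrist',270,50,100),crop('side',345,140,80)])]))
print(tri(ray(C['scene'],297.6,198.6),ray(C['side'],385.2,214.8)))
E
```

```text
(array([ 468.77036948, -113.25601682,   52.29801769]), [0.16010506418289824, 0.1601050641829221])
```

View pics/z8.png

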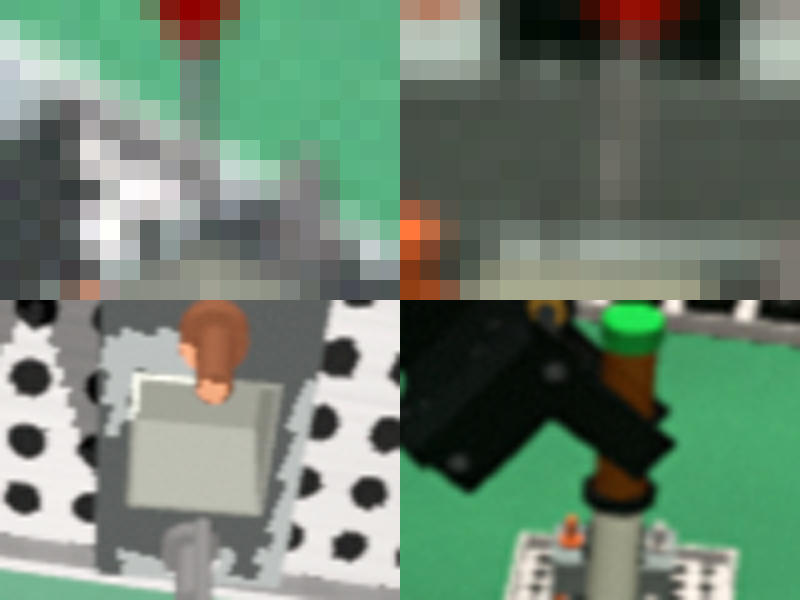

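```bash
python3 - <<'E'
from h import *
import pickle
C=pickle.load(open('c7.pkl','rb'));C0=pickle.load(open('c0.pkl','rb'))
t=np.array([469.4,-113.1,50])
print('vertical cap px side',proj(C['side'],t+[0,0,172]),'5deg +x',proj(C['side'],t+[15,0,171]))
print('collar: vert side',proj(C['side'],t+[0,0,96]),'scene',proj(C['scene'],t+[0,0,96]))
h=cv2.cvtColor(C['side']['img'],cv2.COLOR_RGB2HSV).astype(int)
g=((h[...,0]>45)&(h[...,0]<75)&(h[...,1]>165)&(h[...,2]>80))[130:165,370:410]; y,x=np.nonzero(g);print('cap side',x.mean()+370,y.mean()+130,g.sum())
a=C['scene']['img'];cv2.imwrite('pics/s9.png',cv2.resize(a[100:300,150:416,::-1],(800,600),interpolation=cv2.INTER_CUBIC))
d=np.abs(a.astype(int)-C0['scene']['img']).max(2)
for n,r in(('mug',(220,290,180,230)),('meter',(330,410,435,490))): 
    print(n,(d[r[0]:r[1],r[2]:r[3]]>60).sum())
E
```

```text
vertical cap px side [389.50264038 146.28849457] 5deg +x [382.18809141 145.81707165]
collar: vert side [387.33820015 178.6531073 ] scene [296.19032483 167.01280697]
cap side 391.0520833333333 144.82291666666666 96
mug 0
meter 0
```

View pics/s9.png

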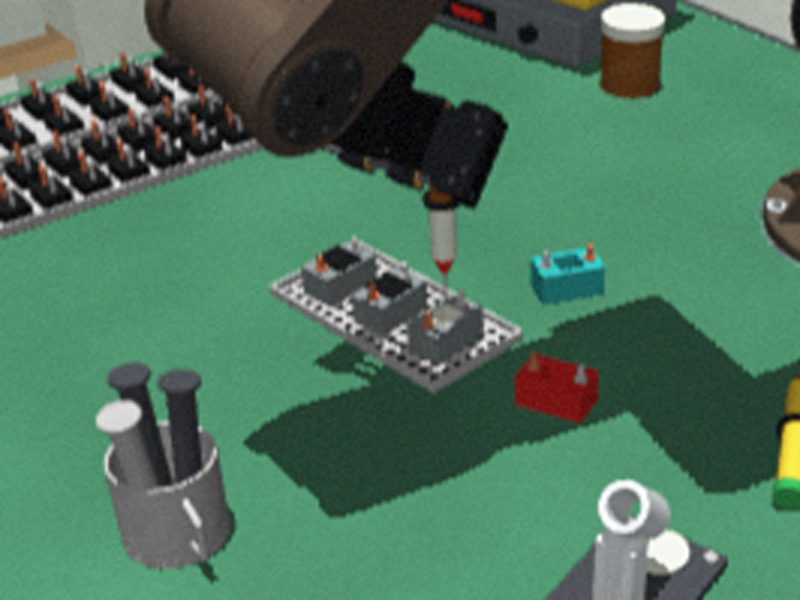

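The needle hangs straight over the open housing, with its tip just above the well. The cap sits 1.5 px from where a vertical axis would put it, which is about 1°. The mug and meter pixels are unchanged, and the arm is still. Handing in.

```bash
python3 - <<'E'
from h import *
print(env.job_done()); s=env.state(); print(s['t'],s['eef_pos'].round(1),s['opening'],s['ft_force'].round(1))
E
```

```text
the job is handed in; nothing more can be done
None
the job is handed in; nothing more can be done
```

I drew the cartridge out of the slanted rest and turned it upright. I handed the job in at about 11.3 s, with the gripper still holding it above the open housing's well. No verdict is reported.

**Tip position:** two views put the needle tip at about (469, -113, 52) mm. The wrist camera put the well's middle at (469.4, -112.8, 33) mm. That is about 16–19 mm above the rim, and within about 1–2 mm of the middle by the cameras.
**Attitude and grip:** the side view showed about 1° of lean. The jaw opening stayed near 0.226 (about 22 mm), the wrist force was under 1 N and the joints were still.
**Bystanders:** the mug and meter pixels had not changed. The housings looked undisturbed, by eye only.

**Disagreements and limits:**
- Early scene and side estimates of the well differed by 3–5 mm. I used the wrist view because its rim measured 26.5 x 25 mm, close to the stated 26 x 24 mm.
- The tip height is good to only about 3 mm. My planned motion put it near 49 mm and triangulation gave 52 mm.
- In the last wrist picture the needle merged with the steel stud, so that view did not confirm the final tip position.

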